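Clear the speed controller and snap its new knob on

ROBOT

A 7-joint arm with a two-finger parallel gripper is mounted at the origin on a cart in front of the work surface, level with it; the furniture and walls round the work are solid. World frame = base frame: x ahead of the robot, y to its left, z up, the work surface at z = 0. Lengths are in mm, angles in rad, forces in N, time in s.
With the tool pointing down it reaches from about 400 to 850 mm from the base axis. Payload 6.9 kg.
Tool frame: the origin (TCP) lies at the very end of the fingers, on their centre line; the grasp point (between the pads) lies 19 mm behind it; y points along the fingers, z is the direction in which the jaws open and shut, and the axes are right-handed (so a half turn about y gives the same grasp; the last joint's range is limited). The gripper opens to 85 mm and grips with 20 to 120 N. Pads are 22 mm wide; open, the fingers measure 114 mm over their backs; the gripper's body (76 mm by 85 mm) begins 54 mm behind the grasp point. The pads swing forward as they close: fully open they stand 13 mm farther back than shut.
Start: joints at [1.208, 0.507, -0.238, 1.5, 0.126, 1.149, -0.155], TCP at [281.798, -557.854, 231.275] pointing down, gripper open.
Joint ranges: [-3.08, 3.08], [-0.24, 2.05], [-1.43, 1.35], [0, 2.5], [-1.52, 4.66], [0.17, 1.96], [-2.89, 2.89]. Speed limits (rad/s): [2.39, 2.39, 3.14, 3.14, 3.14, 3.14, 3.14].

INTERFACE

Orientations are given as [roll, pitch, yaw] about the fixed x, y, z axes, in that order (R = Rz(yaw) Ry(pitch) Rx(roll)).
In Python, from rig import state, read_camera, calibration, close_job gives the robot as it stands.
- The arm moves only by the tool step_arm, never from a script. Its argument "series" is text: rows parted by semicolons, each of 7 numbers parted by spaces: the shift along the tool's x, y, z in cm, then the turn, a rotation vector about the tool's x, y, z in degrees, then the gripper's target within -1 to 1 (fully open at 1, half-way at 0, shut at -1). In form: dx dy dz wx wy wz hand; .... A call has 1 to 20 rows; each row shifts and turns the commanded pose from where the row before left it, along the tool's axes as they then stand; what a row does not reach is not made up. A row lasts 1/10 s, in which the tool goes at most 50 mm and 8.59 degrees, less where a joint would pass 70% of its speed; a pose out of reach is approached as far as the arm can. A call with a gripper value outside its range is refused whole. The fingers move at their own pace and stop on an object; "newtons" is the grip in N (left out, the last holds). Time passes only in rows, so rows that do not move let the fingers close. It gives the time, the measured TCP pose, the force and the opening at its end, in the units of the state.
- state(): the state, without advancing time (a new reading comes with each control period).
- read_camera(name): name is "side" or "top" or "wrist"; returns the picture (420x560x3 uint8, blue, green, red); there is no depth.
- calibration(name): a dict with "fx", "fy", "cx", "cy" (pixels), "origin" and "orientation" of the camera in the world; the wrist camera has in their place "mount" (4x4, takes a point from camera to tool coordinates, whose origin is the TCP and whose axes are the tool frame's). Camera axes: x right, y up, looking along -z (the intrinsics and any distortion apply to the point x, -y, -z); pixel columns grow to the right and rows downward; lengths in mm; the calibration is good to about 2 mm. A picture is of the moment at which its call begins: read the wrist's pose just before it. calibration takes no time and is no camera call.
- close_job(): hands the job in, once; it reports no verdict.
The state is a dict: "t": time; "joint_pos": joint angles; "qd": joint speeds; "effort": joint torques, N m; "eef_pos": TCP position; "eef_rot": TCP orientation; "contact_force": force on the tool from outside, world axes, zero at the start; "ft_torque": the same for the moment, N m; "width": opening from 0.0 (shut) to 1.0 (fully open).
Only numpy, scipy, OpenCV 4.12 (cv2) and the standard library are available. Lean on these libraries where they do the work, as an engineer would, in place of code of your own. Each camera call takes 0.05 s, during which the arm holds its last target.

TASK

The bench speed controller needs its new orange-and-black knob, but things were left lying on its top: first put the wooden offcut into the plywood tray and the yellow screwdriver into the blue tray. Only then line up the flat in the knob's bore with the flat of the controller's upright D-shaft and push the knob straight down until it snaps fully home against the collar, let go, and leave everything else on the bench where it is.

Things in the scene. Friction and masses are not known exactly. Their poses are not given: they have to be found in the camera images.
- controller: Grey speed-controller box, 170 (x) x 220 (y) x 60 mm high, fixed; origin under its centre, z up. The D-shaft stands up from the middle of its flat top. The offcut and the screwdriver lie on the top, one on the near and one on the far side of the shaft (either way round), roughly along the box's y axis, 20 to 40 mm towards +y.
- shaft_seat (a point): Centre of the top of the brass collar (32 mm diameter) at the foot of the steel D-shaft; the knob's origin is here when fully home. z runs up the shaft, x points square out of the shaft's flat. The shaft is 20 mm in diameter, its flat 6 mm from the axis, and rises 32 mm above this point. It stands at any angle and turns only stiffly (0.2 N m).
- knob: Knob, 150 g, upright on the bench: black hub, 56 mm diameter, 36 mm high, with an orange bar grip on top. Origin in the centre of its underside, z up. Bore open underneath, 36 mm deep, 22.4 mm diameter with a flat 7.2 mm from the axis on the +x (pointer) side: 1.2 mm clearance all round, 2.5 mm lead-in. The knob's x axis must point the way the shaft's flat faces.
- offcut: Light brown oak offcut, 45 (x) x 120 (y) x 32 mm high, 130 g; origin in the centre of its underside. It lies so near the shaft that the knob cannot go on before it is removed; a finger has no room between it and the shaft itself, but has beyond the shaft towards its +y end.
- screwdriver: Screwdriver with yellow handle, 230 mm long along y, 110 g, lying flat; origin under the middle of its length. The handle, 31 mm wide and 33 mm high, runs from y = +10 to +114 mm; the thin blade points to -y.
- wood_tray: Plywood tray for wood, open on top, 120 (x) x 250 (y) x 24 mm high, walls and floor 4 mm, fixed; origin under its centre. A fixed dark walnut piece, 22 mm high, fills it from y = +59 to +119 mm, x = -35 to +35; the rest is free. It stands to the left or to the right of the controller.
- tool_tray: Blue steel tray for tools, open on top, 120 (x) x 250 (y) x 24 mm high, walls and floor 4 mm, fixed; origin under its centre. A fixed 16 mm dowel lies along its +x wall (x = 38 to 54, y = -115 to -5 mm); the rest is free. It stands on the other side of the controller.
- tape_roll: Bystander: roll of masking tape lying flat, 100 mm in diameter, 25 mm high; stands beside the knob, the two may have changed places.
- stop_block: Bystander: wooden block 50 x 85 x 45 mm, at the left behind the left tray.
- sanding_block: Bystander: cork sanding block 64 x 112 x 34 mm, at the far right.
- shaft_top (a point): Centre of the D-shaft's upper end, 32 mm above shaft_seat. Two sprung brass balls stand 3 mm proud of the shaft on its +y and -y sides, 19 mm below this point: the knob first meets them 14 mm short of home, and a push of about 10 to 15 N snaps it over them.
- knob_pointer (a point): Pointed +x end of the knob's orange bar grip, 56 mm from its axis. The bar is 24 mm wide (y; 18 mm at its top edge), reaches 45 mm behind the axis, and stands 35 to 66 mm above the knob's underside. A white line on top runs from the axis towards this end.
- block_plane: Bystander: iron block plane, 44 x 157 x 43 mm, behind the controller.
There are look-alikes about, which are no part of the job. Several things have the shape of the knob; the one meant has the colours described above.

How it is judged (in metres and radians):
On the way, in this order (a step that is already met when the one before it is completed fails the run):
1. the offcut is in the plywood tray and the screwdriver in the blue tray (x of offcut in the frame of wood_tray between -0.055 and 0.055 m and y of offcut in the frame of wood_tray between -0.12 and 0.12 m and height (world z) of offcut below 0.06 m and x of screwdriver in the frame of tool_tray between -0.055 and 0.055 m and y of screwdriver in the frame of tool_tray between -0.09 and 0.09 m and height (world z) of screwdriver below 0.05 m), for 0.2 s.
2. the knob is snapped home on the D-shaft (horizontal distance between knob and shaft_seat below 0.003 m and z of knob in the frame of shaft_seat between -0.003 and 0.0025 m and angle between knob's own z axis and vertical below 0.06 rad and angle between the x axis of knob and the x axis of shaft_seat, either way round below 0.35 rad), for 0.2 s.
At the end, for the whole second after the job is handed in: Knob upright on the shaft, flats matching within 0.35 rad, within 3 mm sideways of the collar's centre and under 2.5 mm above it; offcut's centre in the plywood tray (origin below 60 mm), screwdriver's middle in the blue tray (origin below 50 mm); all at rest (all of step 1 and all of step 2 and linear speed of each of knob, offcut, screwdriver below 0.02 m/s); the robot touches nothing.
It fails at once if a bystander is moved more than 30 mm (distance of any of tape_roll, stop_block, sanding_block, block_plane from where it was at the start of the episode above 0.03 m).
It also fails if it takes over 72 s, if anything falls off the work surface, if the arm or the gripper's body presses on something with over 40 N, if the wrist force passes 120 N, or if a joint passes its speed limit or range.

## Working session

There is one attempt and no reset: what is moved stays moved. The work goes in short steps, Python scripts to look and compute and a tool call to move; the robot and the scene stay as the last step left them, time stands still between calls to the robot, and variables do not carry over. Pictures are saved under pics/ and viewed, and the job is handed in when it is done.

Besides the shell and the picture viewer there is one more tool, called after "Request:" as a command line: name --argument value ..., lists and objects as JSON in quotes. step_arm: Moves the arm, as the interface text tells. Its arguments: {"type":"object","properties":{"series":{"type":"string"},"newtons":{"type":"number"}},"required":["series"]}

```bash
mkdir -p pics; ls; python3 - <<'E'
from rig import *
import cv2
s=state();print(s)
for n in("top","side","wrist"):
    im=read_camera(n);cv2.imwrite(f"pics/{n}0.png",im);print(n,calibration(n))
E
```

```text
pics
{'t': 0.0, 'joint_pos': array([ 1.20848089,  0.50833185, -0.23752648,  1.50112244,  0.12571959,
        1.14885273, -0.15484035]), 'qd': array([ 1.00451555e-05,  5.27397136e-04, -9.81865096e-04,  1.29869341e-03,
        1.04638098e-03, -1.23023864e-04,  1.43677134e-03]), 'effort': array([-1.98217945e-04, -6.20601225e+01, -2.18646012e+00, -2.49655062e+01,
        1.28853330e-02,  1.18152844e-02, -1.43479519e-05]), 'eef_pos': array([ 281.54732809, -557.45517986,  230.43701254]), 'eef_rot': array([-1.57251876e+00, -4.28852345e-05, -2.67379191e+00]), 'contact_force': array([ 0.19486613, -0.34955062, -0.17527862]), 'ft_torque': array([-0.02688014,  0.0007847 ,  0.02135112]), 'width': 1.0017639278145798}
top {'fx': 385.23439973553127, 'fy': 385.23439973553127, 'cx': 278.2642604496893, 'cy': 207.396964167027, 'origin': array([ 477.21182199, -256.24505651, 1297.39389915]), 'orientation': array([ 0.07793968,  0.03970305, -1.57823429])}
side {'fx': 499.36053220231526, 'fy': 499.36053220231526, 'cx': 274.31978791343874, 'cy': 213.6145978237542, 'origin': array([  13.08547801,  223.75198363, 1498.7003101 ]), 'orientation': array([ 0.45864441,  0.01011259, -2.22066559])}
wrist {'fx': 336.61479150366233, 'fy': 336.61479150366233, 'cx': 281.91106759275476, 'cy': 213.07851731820563, 'mount': array([[-7.51309870e-04, -9.60715851e-01, -2.77532861e-01,
        -7.05137082e+01],
       [-1.16028652e-04,  2.77533022e-01, -9.60716091e-01,
        -1.42477833e+02],
       [ 9.99999711e-01, -6.89593718e-04, -3.19983864e-04,
         1.62960801e-01],
       [ 0.00000000e+00,  0.00000000e+00,  0.00000000e+00,
         1.00000000e+00]])}
```

View pics/top0.png

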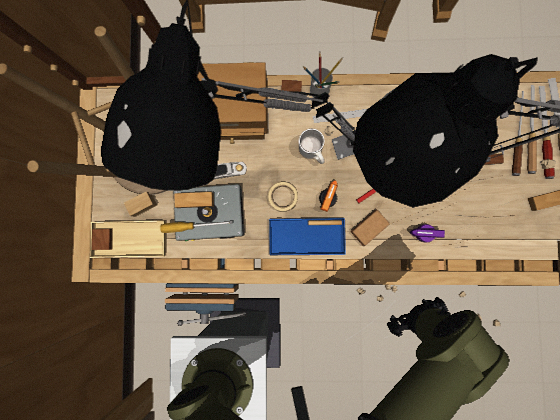

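View pics/side0.png

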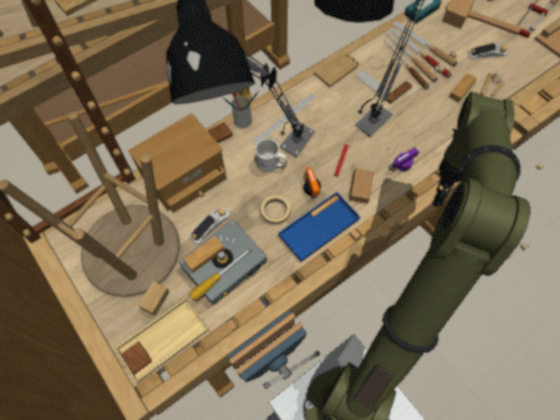

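View pics/wrist0.png

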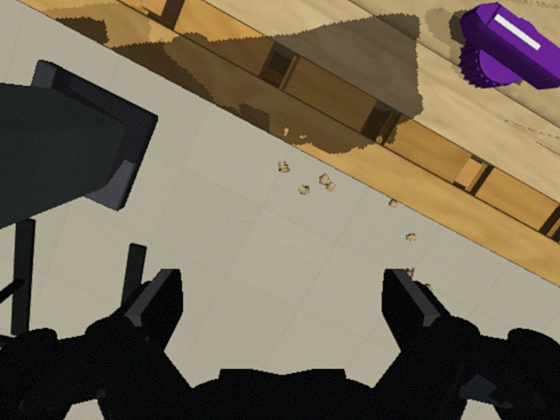

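```bash
cat > h.py <<'E'
from rig import *
import cv2, numpy as np
from scipy.spatial.transform import Rotation as R
def pose(name,s=None):
    c=calibration(name)
    if name=="wrist":
        s=s or state()
        T=np.eye(4);T[:3,:3]=R.from_euler('xyz',s['eef_rot']).as_matrix();T[:3,3]=s['eef_pos']
        T=T@c['mount']
    else:
        T=np.eye(4);T[:3,:3]=R.from_euler('xyz',c['orientation']).as_matrix();T[:3,3]=c['origin']
    return c,T
def pix(name,u,v,z,s=None):
    c,T=pose(name,s)
    d=T[:3,:3]@np.array([(u-c['cx'])/c['fx'],-(v-c['cy'])/c['fy'],-1])
    o=T[:3,3];return o+d*(z-o[2])/d[2]
def proj(name,p,s=None):
    c,T=pose(name,s)
    q=T[:3,:3].T@(np.asarray(p,float)-T[:3,3])
    return np.array([c['cx']+c['fx']*q[0]/-q[2],c['cy']-c['fy']*q[1]/-q[2]])
E
python3 - <<'E'
import cv2
a=cv2.imread('pics/top0.png');b=cv2.imread('pics/side0.png')
cv2.imwrite('pics/c1.png',cv2.resize(a[165:270,80:280],None,fx=4,fy=4,interpolation=cv2.INTER_CUBIC))
cv2.imwrite('pics/c2.png',cv2.resize(a[150:270,250:450],None,fx=4,fy=4,interpolation=cv2.INTER_CUBIC))
cv2.imwrite('pics/c3.png',cv2.resize(b[190:340,110:290],None,fx=4,fy=4,interpolation=cv2.INTER_CUBIC))
cv2.imwrite('pics/c4.png',cv2.resize(b[130:270,250:430],None,fx=4,fy=4,interpolation=cv2.INTER_CUBIC))
E
```

```text
(no output)
```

View pics/c1.png

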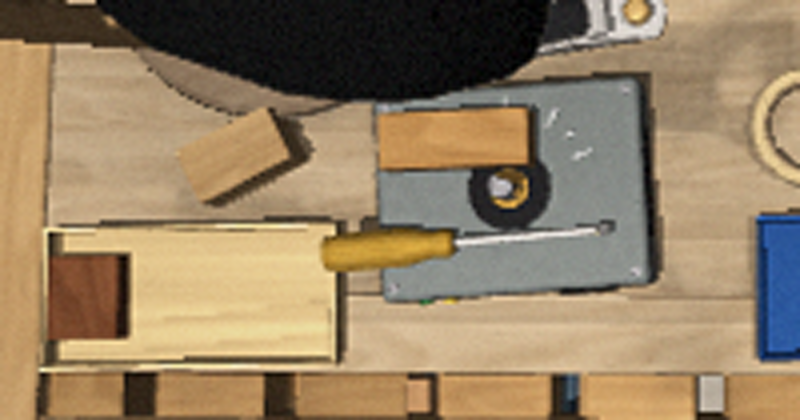

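View pics/c2.png

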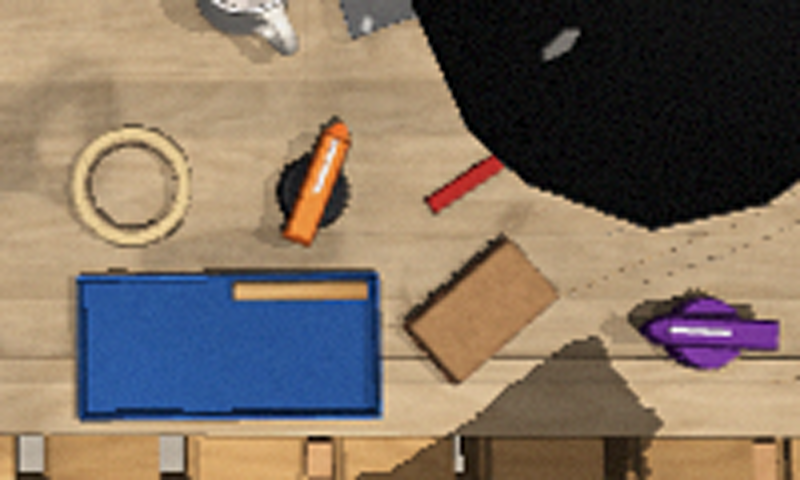

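View pics/c3.png

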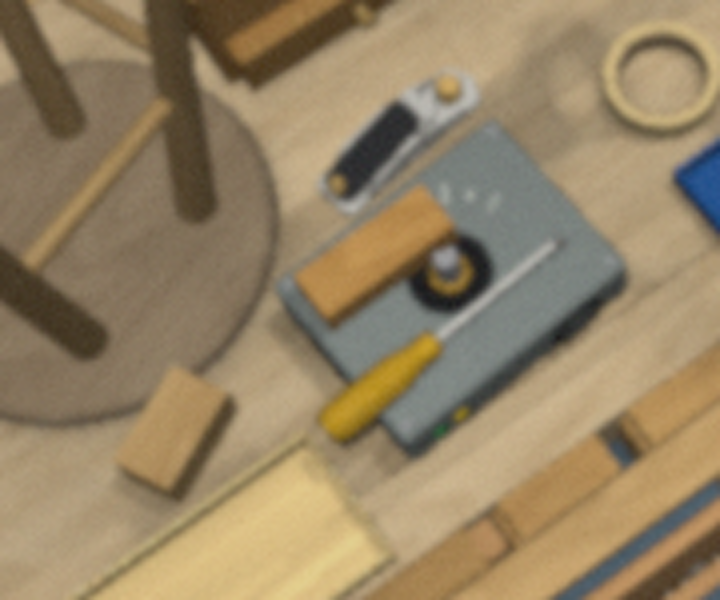

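View pics/c4.png

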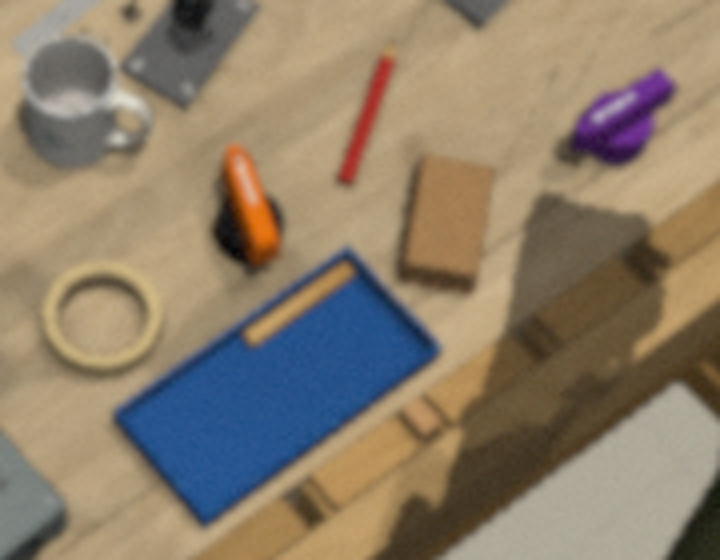

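```bash
python3 - <<'E'
from h import *
np.set_printoptions(precision=1,suppress=True)
A=lambda x,y,z:pix('top',80+x/4,165+y/4,z)
B=lambda x,y,z:pix('top',250+x/4,150+y/4,z)
C=lambda x,y,z:pix('side',110+x/4,190+y/4,z)
D=lambda x,y,z:pix('side',250+x/4,130+y/4,z)
for n,p in dict(ctrl=[A(375,105,60),A(643,76,60),A(655,280,60),A(388,300,60)],
 off=[A(378,113,92),A(528,108,92),A(530,163,92),A(378,168,92)],
 offS=[C(298,275,92),C(425,185,92),C(458,232,92),C(333,322,92)],
 sd=[A(322,253,76),A(455,243,76),A(608,227,65)],sdS=[C(332,428,76),C(435,342,76),C(560,242,65)],
 shaft=[A(500,186,98),C(447,250,98)],collar=[A(510,190,66),C(450,270,66)],
 wt=[A(45,230,24),A(335,222,24),A(337,358,24),A(40,366,24)],
 walnut=[A(50,256,22),A(127,254,22),A(127,338,22),A(50,340,22)],
 tt=[B(80,275,24),B(378,270,24),B(382,415,24),B(82,417,24)],
 dowel=[B(235,282,16),B(368,282,16)],
 knob=[B(338,125,62),B(298,238,62)],knobS=[D(232,150,62),D(266,258,62)],
 hub=[B(312,192,36)],tape=[B(131,185,25)],wl=[B(333,143,66),B(317,192,66)],plane=[A(640,10,40)]).items():
  print(n,*p)
E
```

```text
ctrl [630.9 133.9  60. ] [651.9 -86.3  60. ] [486.4 -96.   60. ] [471.9 121.   60. ]
off [620.4 121.3  92. ] [623.   1.  92.] [579.2  -0.9  92. ] [576.5 120.7  92. ]
offS [618.8 121.3  92. ] [621.7   3.5  92. ] [574.1   5.6  92. ] [571.3 120.8  92. ]
sd [509.9 170.2  76. ] [517.   62.5  76. ] [529.1 -58.7  65. ]
sdS [509.  165.3  76. ] [517.8  67.5  76. ] [530.  -56.5  65. ]
shaft [560.8  21.5  98. ] [564.8  21.4  98. ]
collar [559.7  20.7  66. ] [562.4  24.3  66. ]
wt [532.7 425.3  24. ] [537.1 177.7  24. ] [424.  174.2  24. ] [418.8 426.   24. ]
walnut [510.8 421.3  22. ] [511.9 355.3  22. ] [441.6 353.4  22. ] [440.3 419.2  22. ]
tt [ 539.7 -178.7   24. ] [ 541.5 -424.2   24. ] [ 423.  -424.9   24. ] [ 422.8 -179.7   24. ]
dowel [ 533. -307.   16.] [ 532.  -416.8   16. ]
knob [ 656.6 -389.6   62. ] [ 565.8 -356.    62. ]
knobS [ 655.3 -388.2   62. ] [ 558.2 -345.4   62. ]
hub [ 605.3 -370.2   36. ]
tape [ 614.  -221.6   25. ]
wl [ 641.5 -384.9   66. ] [ 602.2 -371.4   66. ]
plane [709.9 -81.   40. ]
```

```bash
python3 - <<'E'
from h import *
np.set_printoptions(precision=0,suppress=True)
def tri(a,b):
    P=[]
    for n,u in(('top',a),('side',b)):
        c,T=pose(n);d=T[:3,:3]@np.array([(u[0]-c['cx'])/c['fx'],-(u[1]-c['cy'])/c['fy'],-1]);P.append((T[:3,3],d/np.linalg.norm(d)))
    M=sum(np.eye(3)-np.outer(d,d) for o,d in P);v=sum((np.eye(3)-np.outer(d,d))@o for o,d in P)
    x=np.linalg.solve(M,v);return x,[np.linalg.norm((np.eye(3)-np.outer(d,d))@(x-o)) for o,d in P]
print(tri((160,125),(209,75)),tri((124,135),(207,45)))
print(tri((437,140),(356,-5)), [proj('side',p) for p in [(650,-450,600),(600,-350,500)]])
for z in (400,600,800): print(z,pix('top',160,195,z),pix('top',425,205,z),pix('top',360,150,z))
E
```

```text
(array([634., -70., 755.]), [np.float64(9.089674495403155), np.float64(9.089674495403345)]) (array([595., -63., 864.]), [np.float64(3.2064409853923084), np.float64(3.2064409853923808)])
(array([ 621., -458.,  743.]), [np.float64(7.52638056779346), np.float64(7.526380567793518)]) [array([340.,  39.]), array([319.,  99.])]
400 [580.  60. 400.] [ 550. -560.  400.] [ 681. -414.  400.]
600 [557. -11. 600.] [ 533. -492.  600.] [ 635. -379.  600.]
800 [534. -81. 800.] [ 517. -424.  800.] [ 590. -344.  800.]
```

```bash
cat >> h.py <<'E'
def plan(to,yaw_deg,n,hand,src=None):
    s=state();p=np.array(src[:3]) if src else s['eef_pos'];y0=np.degrees(s['eef_rot'][2]) if not src else src[3]
    d=(np.array(to)-p)/n;dy=((yaw_deg-y0+180)%360-180)/n
    print('from',p.round(1),round(y0,2),'F',s['contact_force'].round(1),'t',s['t'],'step',np.linalg.norm(d).round(1),dy)
    rows=[]
    for k in range(n):
        y=np.radians(y0+dy*k)
        rows.append(f"{(d[0]*np.cos(y)+d[1]*np.sin(y))/10:.1f} {-d[2]/10:.1f} {(-d[0]*np.sin(y)+d[1]*np.cos(y))/10:.1f} 0 {-dy:.1f} 0 {hand}")
    print('; '.join(rows))
def snap(name,fn,crop=None,f=1):
    im=read_camera(name)
    if crop: x0,x1,y0,y1=crop;im=im[y0:y1,x0:x1]
    if f!=1: im=cv2.resize(im,None,fx=f,fy=f,interpolation=cv2.INTER_CUBIC)
    cv2.imwrite('pics/'+fn,im)
E
python3 -c "
from h import *
plan((598,72,200),-88.9,17,0.3)"
```

```text
from [ 281.6 -557.6  230.7] -153.2 F [-1.2  0.3 -0.2] t 0.15 step 41.5 3.782240099061133
-3.3 0.2 -2.5 0 -3.8 0 0.3; -3.5 0.2 -2.2 0 -3.8 0 0.3; -3.6 0.2 -2.0 0 -3.8 0 0.3; -3.8 0.2 -1.8 0 -3.8 0 0.3; -3.9 0.2 -1.5 0 -3.8 0 0.3; -4.0 0.2 -1.3 0 -3.8 0 0.3; -4.0 0.2 -1.0 0 -3.8 0 0.3; -4.1 0.2 -0.7 0 -3.8 0 0.3; -4.1 0.2 -0.5 0 -3.8 0 0.3; -4.1 0.2 -0.2 0 -3.8 0 0.3; -4.1 0.2 0.1 0 -3.8 0 0.3; -4.1 0.2 0.4 0 -3.8 0 0.3; -4.1 0.2 0.6 0 -3.8 0 0.3; -4.0 0.2 0.9 0 -3.8 0 0.3; -4.0 0.2 1.2 0 -3.8 0 0.3; -3.9 0.2 1.4 0 -3.8 0 0.3; -3.8 0.2 1.7 0 -3.8 0 0.3
```

Request:
step_arm --series "-3.3 0.2 -2.5 0 -3.8 0 0.3; -3.5 0.2 -2.2 0 -3.8 0 0.3; -3.6 0.2 -2.0 0 -3.8 0 0.3; -3.8 0.2 -1.8 0 -3.8 0 0.3; -3.9 0.2 -1.5 0 -3.8 0 0.3; -4.0 0.2 -1.3 0 -3.8 0 0.3; -4.0 0.2 -1.0 0 -3.8 0 0.3; -4.1 0.2 -0.7 0 -3.8 0 0.3; -4.1 0.2 -0.5 0 -3.8 0 0.3; -4.1 0.2 -0.2 0 -3.8 0 0.3; -4.1 0.2 0.1 0 -3.8 0 0.3; -4.1 0.2 0.4 0 -3.8 0 0.3; -4.1 0.2 0.6 0 -3.8 0 0.3; -4.0 0.2 0.9 0 -3.8 0 0.3; -4.0 0.2 1.2 0 -3.8 0 0.3; -3.9 0.2 1.4 0 -3.8 0 0.3; -3.8 0.2 1.7 0 -3.8 0 0.3; 0 0 0 0 0 0 0.3; 0 0 0 0 0 0 0.3" --newtons 50

```text
t: 2.05
eef_pos: [595.5, 73.9, 196.6]
eef_rot: [-1.572, 0.0, -1.544]
contact_force: [0.4, -0.7, -0.6]
width: 0.646
```

```bash
python3 - <<'E'
from h import *
s=state();print(s['t'],s['eef_pos'],np.degrees(s['eef_rot']),s['width'],s['joint_pos'].round(2))
np.save('w1.npy',np.r_[s['eef_pos'],s['eef_rot']])
snap('wrist','w1.png')
E
```

```text
2.05 [595.47866932  73.89887871 196.63304404] [-9.00704194e+01  1.89319580e-02 -8.84853323e+01] 0.6457058086149351 [ 0.22  0.55 -0.62  1.62  0.35  1.09 -0.47]
```

View pics/w1.png

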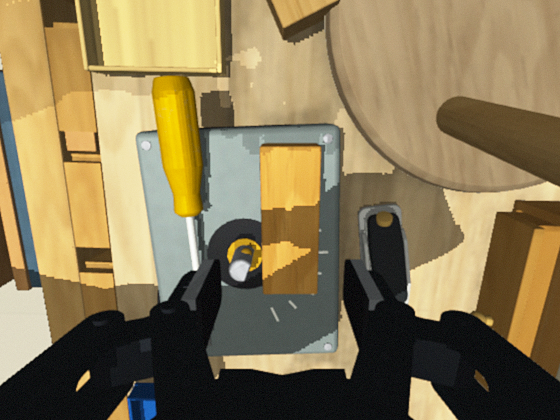

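```bash
python3 - <<'E'
from h import *
np.set_printoptions(precision=1,suppress=True)
w=np.load('w1.npy');s=dict(eef_pos=w[:3],eef_rot=w[3:])
W=lambda u,v,z:pix('wrist',u,v,z,s)
print('off',[W(*q,92) for q in((260,146),(321,146),(316,294),(262,293))])
print('ctrl',[W(*q,60) for q in((137,130),(341,124),(339,354))])
print('sd',[W(173,77,76),W(187,212,76),W(152,95,76),W(195,95,76)])
print('collar',W(245,256,66),'shafttop',W(237,272,98))
print('plane',W(362,208,40),W(375,300,40))
snap_=cv2.imread('pics/w1.png')[200:310,180:330];cv2.imwrite('pics/w1c.png',cv2.resize(snap_,None,fx=5,fy=5,interpolation=cv2.INTER_CUBIC))
E
```

```text
off [array([578.4, 122.9,  92. ]), array([622.4, 124.1,  92. ]), array([625.4,   4.5,  92. ]), array([581.1,   4.2,  92. ])]
ctrl [array([477.1, 130.1,  60. ]), array([641.1, 139.2,  60. ]), array([655.7, -78.8,  60. ])]
sd [array([513.5, 169.2,  76. ]), array([518.5,  67. ,  76. ]), array([497.2, 156.4,  76. ]), array([529. , 157.3,  76. ])]
collar [564.4  25.3  66. ] shafttop [561.6  25.5  98. ]
plane [669.5  64.7  40. ] [691.4 -30.   40. ]
```

View pics/w1c.png

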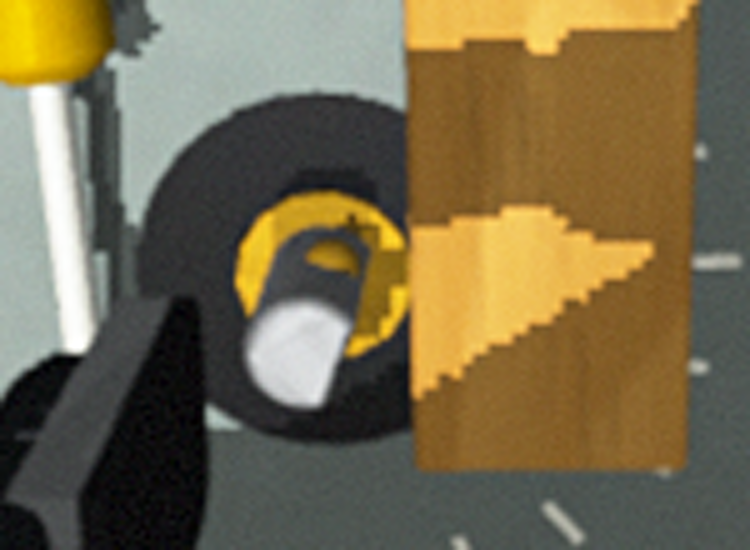

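Request:
step_arm --series "0 2.5 0.3 0 0 0 0.3; 0 2.5 0.3 0 0 0 0.3; 0 2.5 0 0 0 0 0.3; 0 2.5 0 0 0 0 0.3; 0 2.0 0 0 0 0 0.3; 0 1.3 0 0 0 0 0.3; 0 0 0 0 0 0 0.3"

```text
t: 2.8
eef_pos: [600.6, 71.1, 62.8]
eef_rot: [-1.574, -0.001, -1.548]
contact_force: [-0.1, -0.2, -0.3]
width: 0.654
```

Request:
step_arm --series "0 0 0 0 0 0 -1; 0 0 0 0 0 0 -1; 0 0 0 0 0 0 -1; 0 0 0 0 0 0 -1; 0 0 0 0 0 0 -1; 0 -1 0 0 0 0 -1; 0 -2 0 0 0 0 -1; 0 -2 0 0 0 0 -1" --newtons 50

```text
t: 3.6
eef_pos: [601.4, 73.1, 115.1]
eef_rot: [-1.572, 0.0, -1.546]
contact_force: [0.8, -0.4, -0.9]
width: 0.522
```

```bash
python3 - <<'E'
from h import *
snap('side','s1.png',(110,290,170,340),4)
plan((478,272,140),-88.7,7,-1)
E
```

```text
from [603.2  73.7 118.7] -88.58 F [1.2 0.2 1.4] t 3.65 step 33.6 -0.017296918464467126
-2.9 -0.3 -1.7 0 0.0 0 -1; -2.9 -0.3 -1.7 0 0.0 0 -1; -2.9 -0.3 -1.7 0 0.0 0 -1; -2.9 -0.3 -1.7 0 0.0 0 -1; -2.9 -0.3 -1.7 0 0.0 0 -1; -2.9 -0.3 -1.7 0 0.0 0 -1; -2.9 -0.3 -1.7 0 0.0 0 -1
```

View pics/s1.png

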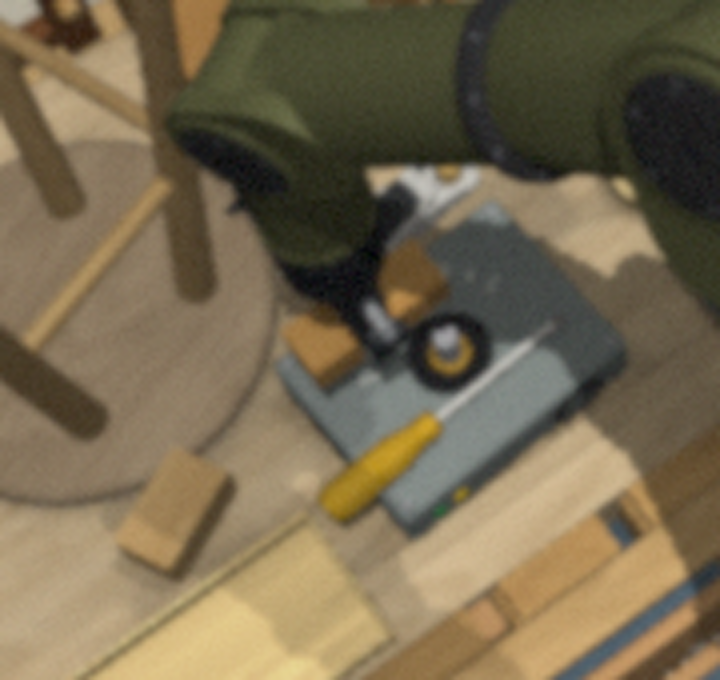

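Request:
step_arm --series "-2.0 -0.5 -1.2 0 0 0 -1; -2.9 -0.3 -1.7 0 0 0 -1; -2.9 -0.3 -1.7 0 0 0 -1; -2.9 -0.3 -1.7 0 0 0 -1; -2.9 -0.3 -1.7 0 0 0 -1; -2.9 -0.3 -1.7 0 0 0 -1; -2.9 -0.2 -1.7 0 0 0 -1; -1.0 0 -0.5 0 0 0 -1; 0 0 0 0 0 0 -1; 0 0 0 0 0 0 -1"

```text
t: 4.65
eef_pos: [478.4, 272.8, 136.2]
eef_rot: [-1.57, -0.001, -1.547]
contact_force: [0.5, -0.1, -1.0]
width: 0.515
```

```bash
python3 - <<'E'
from h import *
s=state();np.save('w2.npy',np.r_[s['eef_pos'],s['eef_rot']])
snap('wrist','w2.png')
plan((478,272,10),-88.7,5,-1)
E
```

```text
from [478.7 272.3 136.1] -88.71 F [ 0.1  0.4 -1.8] t 4.7 step 25.2 0.002302557862759613
0.0 2.5 -0.0 0 -0.0 0 -1; 0.0 2.5 -0.0 0 -0.0 0 -1; 0.0 2.5 -0.0 0 -0.0 0 -1; 0.0 2.5 -0.0 0 -0.0 0 -1; 0.0 2.5 -0.0 0 -0.0 0 -1
```

View pics/w2.png

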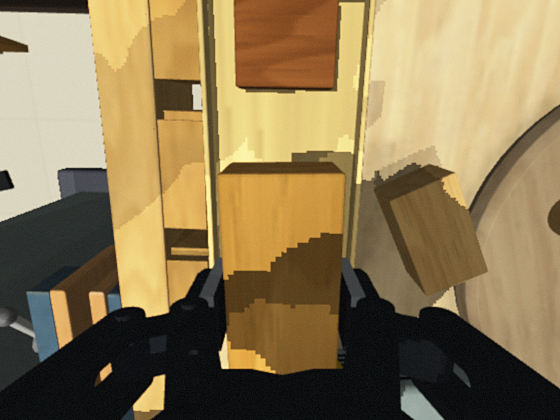

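Request:
step_arm --series "0 2.5 0 0 0 0 -1; 0 2.5 0 0 0 0 -1; 0 2.5 0 0 0 0 -1; 0 2.5 0 0 0 0 -1; 0 1.8 0 0 0 0 -1; 0 0.8 0 0 0 0 -1; 0 0 0 0 0 0 -1"

```text
t: 5.4
eef_pos: [478.3, 272.4, 9.8]
eef_rot: [-1.571, -0.001, -1.548]
contact_force: [-0.5, 0.7, -1.2]
width: 0.518
```

Release with a half opening, then rise.

Request:
step_arm --series "0 0.2 0 0 0 0 -1; 0 0 0 0 0 0 0.3; 0 0 0 0 0 0 0.3; 0 0 0 0 0 0 0.3; 0 -1 0 0 0 0 0.3; 0 -3 0 0 0 0 0.3; 0 -4 0 0 0 0 0.3; 0 -4 0 0 0 0 0.3; 0 -4 0 0 0 0 0.3; 0 0 0 0 0 0 0.3"

```text
t: 6.4
eef_pos: [479.7, 276.3, 174.4]
eef_rot: [-1.562, 0.005, -1.546]
contact_force: [0.7, 0.7, -0.2]
width: 0.649
```

```bash
python3 - <<'E'
from h import *
s=state();print(s['joint_pos'].round(2))
snap('wrist','w3.png')
plan((516,98,150),-85,5,0)
E
```

```text
[-0.16  0.49 -0.62  1.78  0.34  0.97 -0.89]
from [478.9 275.1 171.8] -88.6 F [ 0.  -0.  -0.2] t 6.45 step 36.4 0.7205193522775858
3.6 0.4 0.7 0 -0.7 0 0; 3.6 0.4 0.6 0 -0.7 0 0; 3.6 0.4 0.6 0 -0.7 0 0; 3.6 0.4 0.5 0 -0.7 0 0; 3.6 0.4 0.5 0 -0.7 0 0
```

View pics/w3.png

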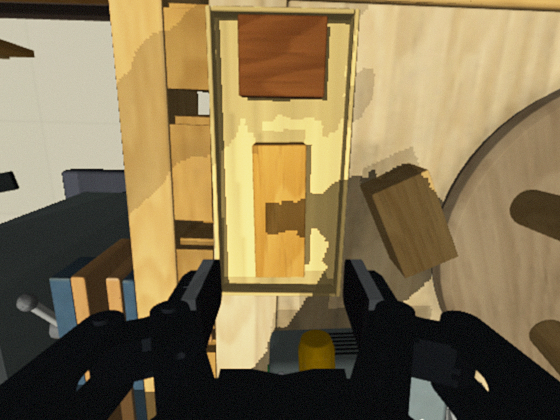

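Request:
step_arm --series "3.6 0.4 0.7 0 -0.5 0 0; 3.6 0.4 0.6 0 -0.5 0 0; 3.6 0.4 0.6 0 -0.5 0 0; 3.6 0.4 0.6 0 -0.5 0 0; 3.6 0.4 0.5 0 -0.5 0 0; 0 0 0 0 0 0 0; 0 0 0 0 0 0 0"

```text
t: 7.15
eef_pos: [514.8, 94.4, 147.6]
eef_rot: [-1.572, 0.0, -1.505]
contact_force: [-0.3, 0.9, -0.2]
width: 0.498
```

```bash
python3 - <<'E'
from h import *
s=state();np.save('w4.npy',np.r_[s['eef_pos'],s['eef_rot']])
snap('wrist','w4.png')
plan((516,98,64),-86,4,0)
E
```

```text
from [514.8  95.8 147.9] -86.1 F [-0.4  0.2  0.3] t 7.2 step 21.0 0.02458405882758541
-0.1 2.1 0.0 0 -0.0 0 0; -0.1 2.1 0.0 0 -0.0 0 0; -0.1 2.1 0.0 0 -0.0 0 0; -0.1 2.1 0.0 0 -0.0 0 0
```

View pics/w4.png

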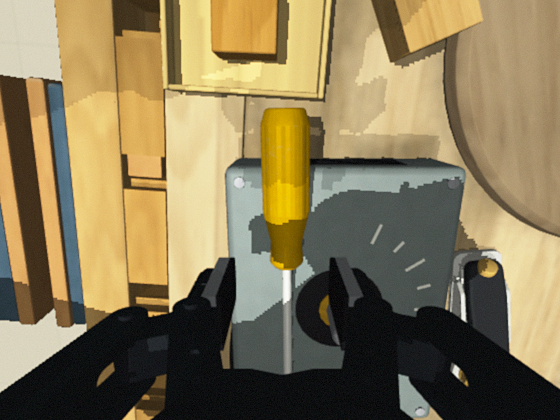

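Request:
step_arm --series "-0.2 2.1 0.1 0 0 0 0; -0.1 2.1 0 0 0 0 0; 0 2.1 0 0 0 0 0; 0 2.0 0 0 0 0 0; 0 0 0 0 0 0 0; 0 0 0 0 0 0 -1; 0 0 0 0 0 0 -1; 0 0 0 0 0 0 -1; 0 0 0 0 0 0 -1; 0 0 0 0 0 0 -1" --newtons 60

```text
t: 8.2
eef_pos: [516.4, 98.4, 65.9]
eef_rot: [-1.57, 0.0, -1.503]
contact_force: [-0.4, -0.5, 1.5]
width: 0.313
```

Request:
step_arm --series "0 -1 0 0 0 0 -1; 0 -2.5 0 0 0 0 -1; 0 -2.5 0 0 0 0 -1; 0 -2.5 0 0 0 0 -1; 0 0 0 0 0 0 -1"

```text
t: 8.7
eef_pos: [517.8, 99.2, 153.9]
eef_rot: [-1.565, 0.001, -1.503]
contact_force: [0.9, 0.3, -0.7]
width: 0.317
```

```bash
python3 - <<'E'
from h import *
snap('side','s5.png',(110,290,170,340),4)
snap('wrist','w5.png')
plan((473,-260,150),-90,9,-1)
E
```

```text
from [516.2  98.2 150.9] -86.12 F [ 0.4  0.9 -0.9] t 8.8 step 40.1 -0.43082223616331955
3.9 0.0 -0.7 0 0.4 0 -1; 3.9 0.0 -0.7 0 0.4 0 -1; 3.9 0.0 -0.7 0 0.4 0 -1; 4.0 0.0 -0.7 0 0.4 0 -1; 4.0 0.0 -0.6 0 0.4 0 -1; 4.0 0.0 -0.6 0 0.4 0 -1; 4.0 0.0 -0.6 0 0.4 0 -1; 4.0 0.0 -0.5 0 0.4 0 -1; 4.0 0.0 -0.5 0 0.4 0 -1
```

View pics/s5.png

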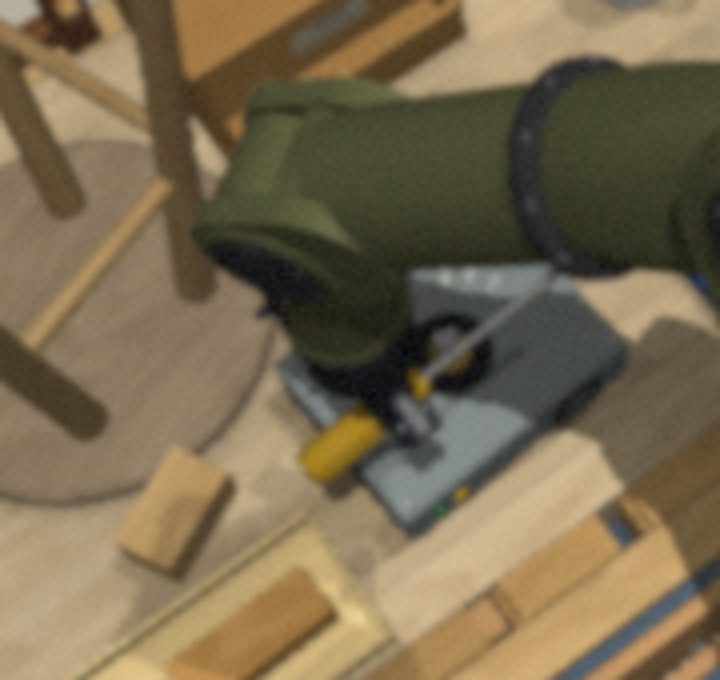

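View pics/w5.png

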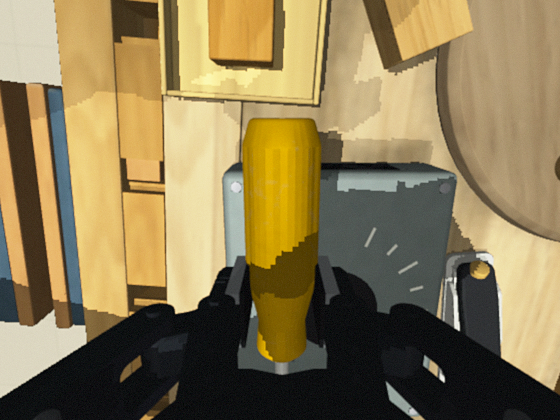

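Request:
step_arm --series "2.5 0 -0.5 0 0.4 0 -1; 3.9 0 -0.7 0 0.4 0 -1; 3.9 0 -0.7 0 0.4 0 -1; 4.0 0 -0.7 0 0.4 0 -1; 4.0 0 -0.6 0 0.4 0 -1; 4.0 0 -0.6 0 0.4 0 -1; 4.0 0 -0.6 0 0.4 0 -1; 4.0 0 -0.5 0 0.5 0 -1; 3.5 0 -0.3 0 0.5 0 -1; 2.0 0 -0.1 0 0 0 -1; 0 0 0 0 0 0 -1; 0 0 0 0 0 0 -1"

```text
t: 10.0
eef_pos: [475.6, -261.2, 149.2]
eef_rot: [-1.572, 0.002, -1.57]
contact_force: [-0.4, 0.6, -1.6]
width: 0.319
```

```bash
python3 - <<'E'
from h import *
s=state();np.save('w6.npy',np.r_[s['eef_pos'],s['eef_rot']]);print(s['joint_pos'].round(2))
snap('wrist','w6.png'); snap('side','s6.png',(250,430,130,270),4); snap('top','t6.png',(230,430,180,280),4)
plan((473,-260,100),-90,2,-1)
E
```

```text
[ 0.85  0.51 -0.6   1.83  0.35  0.91  0.09]
from [ 476.5 -260.   150. ] -89.77 F [ 0.1 -0.  -1.5] t 10.15 step 25.1 -0.11254311699330799
0.0 2.5 -0.2 0 0.1 0 -1; 0.0 2.5 -0.2 0 0.1 0 -1
```

View pics/w6.png

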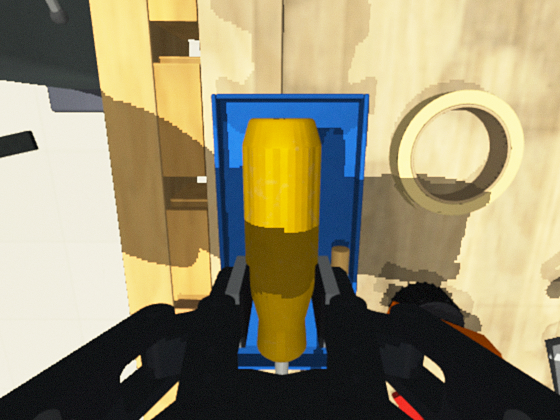

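View pics/s6.png

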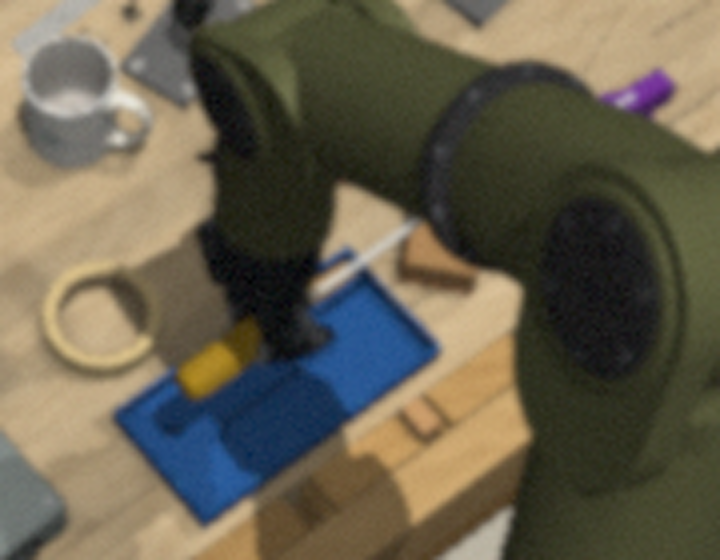

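View pics/t6.png

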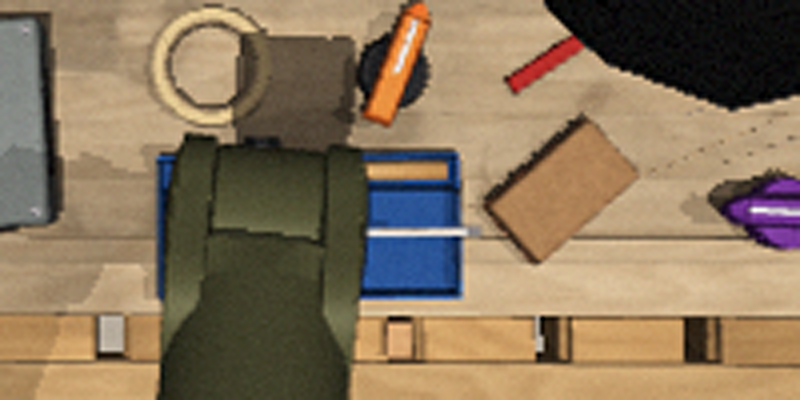

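```bash
python3 - <<'E'
from h import *
np.set_printoptions(precision=1,suppress=True)
w=np.load('w6.npy');s=dict(eef_pos=w[:3],eef_rot=w[3:])
W=lambda u,v,z:pix('wrist',u,v,z,s)
T=lambda x,y,z:pix('top',230+x/4,180+y/4,z)
print('tip',T(476,231,150),T(476,231,165),'end',W(283,121,170),W(283,121,160),'wall',W(285,97,24),W(214,97,24),W(368,97,24),'topwall',T(460,231,24),T(160,231,24),T(463,150,24),T(463,297,24))
E
```

```text
tip [ 475.2 -419.5  150. ] [ 475.2 -417.4  165. ] end [ 476.1 -192.6  170. ] [ 476.1 -192.7  160. ] wall [ 477.8 -177.    24. ] [ 424.3 -177.1   24. ] [ 540.3 -176.9   24. ] topwall [ 475.1 -424.4   24. ] [ 476.9 -178.4   24. ] [ 541.4 -428.2   24. ] [ 421.4 -425.7   24. ]
```

Request:
step_arm --series "-0.4 2.5 -0.3 0 0 0 -1; 0 2.5 0 0 0 0 -1; 0 2.5 0 0 0 0 -1; 0 2.5 0 0 0 0 -1; 0 2.2 0 0 0 0 -1; 0 1.5 0 0 0 0 -1; 0 0 0 0 0 0 -1"

```text
t: 10.85
eef_pos: [472.5, -255.8, 11.6]
eef_rot: [-1.574, 0.002, -1.567]
contact_force: [-0.3, -0.2, -0.3]
width: 0.317
```

Request:
step_arm --series "0 0.1 0 0 0 0 -1; 0 0.1 0 0 0 0 0; 0 0 0 0 0 0 0; 0 0 0 0 0 0 0; 0 -1 0 0 0 0 0; 0 -3 0 0 0 0 0; 0 -4 0 0 0 0 0; 0 -4 0 0 0 0 0; 0 -4 0 0 0 0 0; 0 0 0 0 0 0 0"

```text
t: 11.85
eef_pos: [476.2, -258.1, 177.4]
eef_rot: [-1.562, -0.004, -1.569]
contact_force: [0.4, 0.6, -0.2]
width: 0.497
```

```bash
python3 - <<'E'
from h import *
s=state();print(s['joint_pos'].round(2))
snap('wrist','w7.png');snap('side','s7.png',(250,430,130,270),4)
plan((604,-370,160),-20,9,0)
E
```

```text
[ 0.87  0.47 -0.62  1.81  0.33  0.96  0.11]
from [ 473.6 -257.8  172.9] -89.92 F [ 0.3 -0.5 -1.1] t 11.95 step 19.2 7.76917374016492
1.2 0.1 1.4 0 -7.8 0 0; 1.4 0.1 1.3 0 -7.8 0 0; 1.6 0.1 1.1 0 -7.8 0 0; 1.7 0.1 0.8 0 -7.8 0 0; 1.8 0.1 0.6 0 -7.8 0 0; 1.9 0.1 0.3 0 -7.8 0 0; 1.9 0.1 0.1 0 -7.8 0 0; 1.9 0.1 -0.2 0 -7.8 0 0; 1.9 0.1 -0.4 0 -7.8 0 0
```

View pics/w7.png

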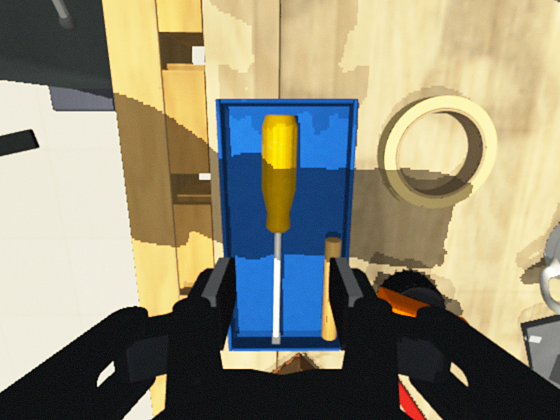

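View pics/s7.png

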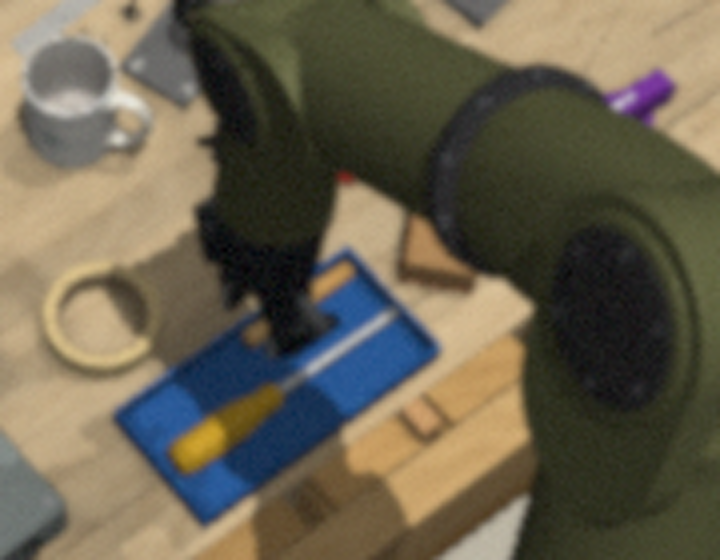

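Request:
step_arm --series "1.2 0.1 1.4 0 -7.8 0 0; 1.4 0.1 1.3 0 -7.8 0 0; 1.6 0.1 1.1 0 -7.8 0 0; 1.7 0.1 0.8 0 -7.8 0 0; 1.8 0.1 0.6 0 -7.8 0 0; 1.9 0.1 0.3 0 -7.8 0 0; 1.9 0.1 0.1 0 -7.8 0 0; 1.9 0.1 -0.2 0 -7.8 0 0; 1.9 0.1 -0.4 0 -7.8 0 0; 0 0 0 0 0 0 0; 0 0 0 0 0 0 0"

```text
t: 13.05
eef_pos: [603.2, -367.9, 160.5]
eef_rot: [-1.569, 0.003, -0.346]
contact_force: [0.7, -0.1, 0.0]
width: 0.499
```

```bash
python3 - <<'E'
from h import *
s=state();np.save('w8.npy',np.r_[s['eef_pos'],s['eef_rot']]);print(s['joint_pos'].round(2),np.degrees(s['eef_rot']))
snap('wrist','w8.png')
E
```

```text
[ 0.94  0.81 -0.88  1.34  0.62  1.27  1.26] [-89.92488705   0.16244022 -19.828057  ]
```

View pics/w8.png

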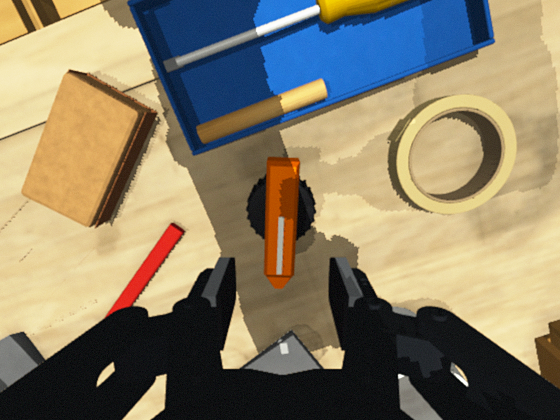

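```bash
python3 - <<'E'
from h import *
np.set_printoptions(precision=1,suppress=True)
w=np.load('w8.npy');s=dict(eef_pos=w[:3],eef_rot=w[3:])
W=lambda u,v,z:pix('wrist',u,v,z,s)
t,p=W(284,159,66),W(279.5,277,66)
print('bar',t,p,np.degrees(np.arctan2(*(p-t)[1::-1])));a=W(281,218,66);print('axis',a,'hub',W(281,205,18),W(247,207,36),W(315,207,36))
for q in [(603,-370),(605,-371)]:
    print(proj('wrist',(*q,66),s),proj('wrist',(*q,36),s))
c=cv2.imread('pics/w8.png')[140:300,200:360];cv2.imwrite('pics/w8c.png',cv2.resize(c,None,fx=4,fy=4,interpolation=cv2.INTER_CUBIC))
E
```

```text
bar [ 564.7 -352.4   66. ] [ 649.1 -386.4   66. ] -21.883557664928507
axis [ 604.6 -369.1   66. ] hub [ 607.1 -370.    18. ] [ 594.8 -395.3   36. ] [ 613.7 -342.7   36. ]
[279.1 216.5] [279.3 206. ]
[278.7 219.3] [279.  208.6]
```

View pics/w8c.png

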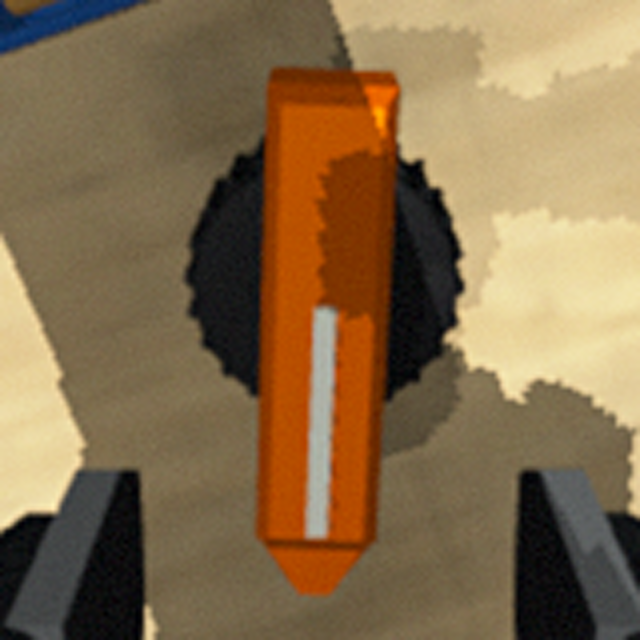

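```bash
python3 -c "
from h import *
plan((604.5,-370,40),-21.7,6,0)"
```

```text
from [ 603.2 -367.7  161.2] -19.8 F [-0.4  0.3 -0.2] t 13.1 step 20.2 -0.3165352431684738
0.0 2.0 -0.0 0 0.3 0 0; 0.0 2.0 -0.0 0 0.3 0 0; 0.0 2.0 -0.0 0 0.3 0 0; 0.0 2.0 -0.0 0 0.3 0 0; 0.0 2.0 -0.0 0 0.3 0 0; 0.0 2.0 -0.0 0 0.3 0 0
```

Request:
step_arm --series "0.2 2.0 -0.1 0 0.4 0 0; 0 2.0 -0.1 0 0.4 0 0; 0 2.0 0 0 0.4 0 0; 0 2.0 0 0 0.4 0 0; 0 2.0 0 0 0.4 0 0; 0 1.9 0 0 0 0 0; 0 0 0 0 0 0 0; 0 0 0 0 0 0 0"

```text
t: 13.9
eef_pos: [605.0, -370.9, 43.5]
eef_rot: [-1.571, 0.0, -0.379]
contact_force: [-0.0, 0.1, 0.2]
width: 0.5
```

Request:
step_arm --series "0 0.35 0 0 0 0 0; 0 0 0 0 0 0 -1; 0 0 0 0 0 0 -1; 0 0 0 0 0 0 -1; 0 0 0 0 0 0 -1; 0 0 0 0 0 0 -1; 0 0 0 0 0 0 -1" --newtons 70

```text
t: 14.6
eef_pos: [605.5, -371.3, 40.7]
eef_rot: [-1.571, -0.001, -0.379]
contact_force: [-0.7, 0.3, 5.9]
width: 0.263
```

Request:
step_arm --series "0 -1 0 0 0 0 -1; 0 -2.5 0 0 0 0 -1; 0 -3 0 0 0 0 -1; 0 -3 0 0 0 0 -1; 0 -3 0 0 0 0 -1; 0 -2.5 0 0 0 0 -1; 0 0 0 0 0 0 -1"

```text
t: 15.3
eef_pos: [606.8, -371.2, 194.2]
eef_rot: [-1.571, -0.006, -0.379]
contact_force: [0.8, 0.4, -1.5]
width: 0.269
```

```bash
python3 - <<'E'
from h import *
snap('wrist','w9.png');snap('side','s9.png',(250,430,110,250),4)
plan((655,-12,190),-20,10,-1)
E
```

```text
from [ 604.9 -371.2  189.8] -21.7 F [ 0.1  0.4 -1.8] t 15.4 step 36.3 0.16999081513863815
-0.9 -0.0 3.5 0 -0.2 0 -1; -0.9 -0.0 3.5 0 -0.2 0 -1; -0.8 -0.0 3.5 0 -0.2 0 -1; -0.8 -0.0 3.5 0 -0.2 0 -1; -0.8 -0.0 3.5 0 -0.2 0 -1; -0.8 -0.0 3.5 0 -0.2 0 -1; -0.8 -0.0 3.5 0 -0.2 0 -1; -0.8 -0.0 3.5 0 -0.2 0 -1; -0.8 -0.0 3.5 0 -0.2 0 -1; -0.8 -0.0 3.5 0 -0.2 0 -1
```

View pics/w9.png

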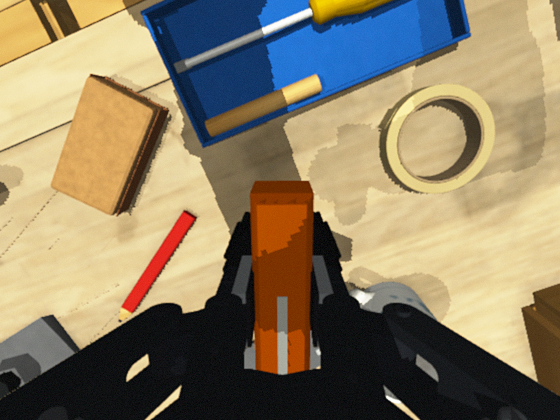

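View pics/s9.png

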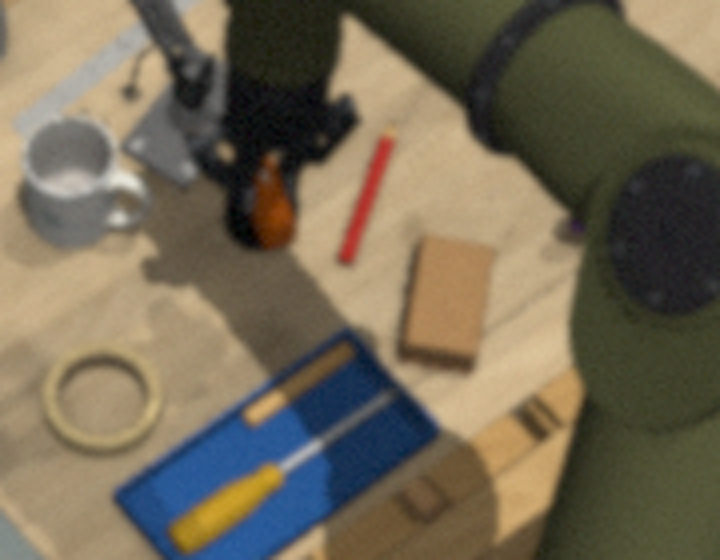

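Request:
step_arm --series "-0.9 0 2.5 0 -0.2 0 -1; -0.9 0 3.5 0 -0.2 0 -1; -0.8 0 3.5 0 -0.2 0 -1; -0.8 0 3.5 0 -0.2 0 -1; -0.8 0 3.5 0 -0.2 0 -1; -0.8 0 3.5 0 -0.2 0 -1; -0.8 0 3.5 0 -0.2 0 -1; -0.8 0 3.5 0 -0.2 0 -1; -0.8 0 3.5 0 -0.2 0 -1; -0.8 0 3.0 0 -0.2 0 -1; 0 0 1.5 0 0 0 -1; 0 0 0 0 0 0 -1; 0 0 0 0 0 0 -1"

```text
t: 16.7
eef_pos: [652.2, -16.4, 188.6]
eef_rot: [-1.573, 0.001, -0.345]
contact_force: [-0.2, -0.7, -1.7]
width: 0.261
```

```bash
python3 - <<'E'
from h import *
s=state();np.save('w10.npy',np.r_[s['eef_pos'],s['eef_rot']]);print(s['joint_pos'].round(2),np.degrees(s['eef_rot']))
snap('wrist','w10.png');im=cv2.imread('pics/w10.png')
cv2.imwrite('pics/w10c.png',cv2.resize(im[60:210,190:350],None,fx=4,fy=4,interpolation=cv2.INTER_CUBIC))
snap('top','t10.png',(160,260,170,250),7)
E
```

```text
[ 0.46  0.7  -0.89  1.48  0.56  1.23  0.73] [-9.01044182e+01  7.25649150e-02 -1.97500672e+01]
```

View pics/w10.png

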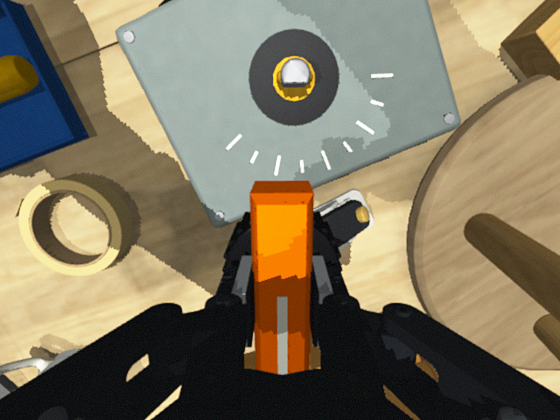

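View pics/w10c.png

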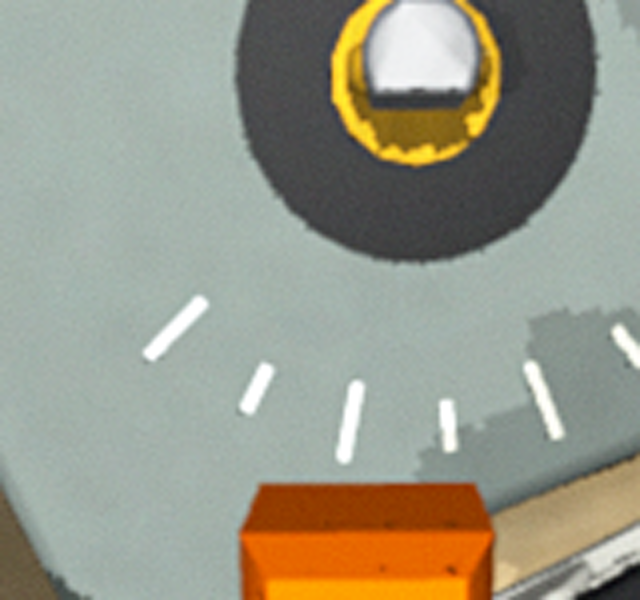

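```bash
python3 - <<'E'
import cv2
im=cv2.imread('pics/w10.png');cv2.imwrite('pics/w10d.png',cv2.resize(im[20:135,240:350],None,fx=5,fy=5,interpolation=cv2.INTER_CUBIC))
E
```

```text
(no output)
```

View pics/w10d.png

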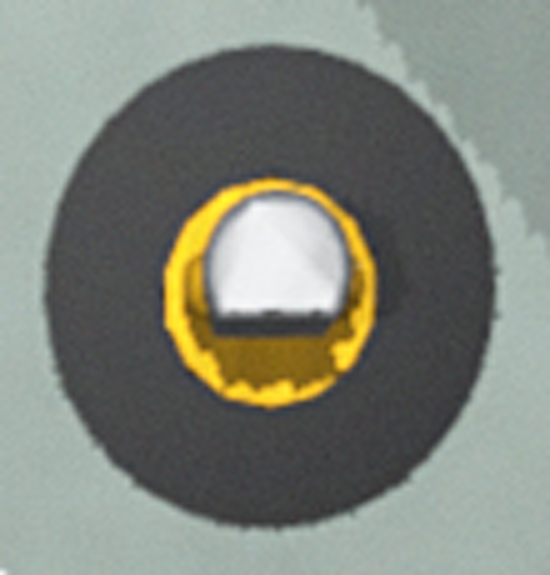

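View pics/t10.png

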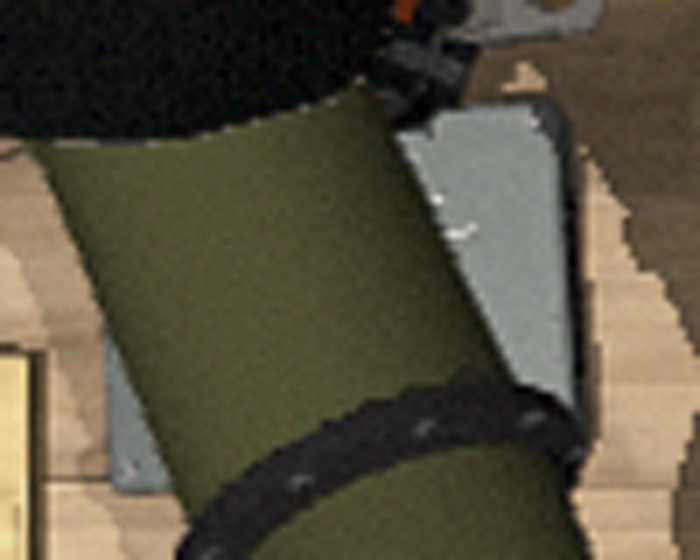

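```bash
python3 - <<'E'
from h import *
from scipy.optimize import least_squares
np.set_printoptions(precision=2,suppress=True)
L=lambda f:(lambda w:dict(eef_pos=w[:3],eef_rot=w[3:]))(np.load(f))
s1,s10=L('w1.npy'),L('w10.npy')
obs=[(s10,(294.2,78.2),0),(s10,(295.5,73.8),32),(s1,(244.5,254.8),0),(s1,(239.6,271),32)]
f=lambda p:np.concatenate([proj('wrist',(p[0],p[1],p[2]+h),s)-q for s,q,h in obs])
r=least_squares(f,[562,25,66]);print(r.x,r.fun)
for z in(60,64,66,68,70):print(z,pix('wrist',294.2,78.2,z,s10),pix('wrist',295.5,73.8,z+32,s10))
print('disc',pix('wrist',294,77.2,60,s10),'ctrl ctr')
# flat direction
a,b=pix('wrist',240+213/5,20+313/5,98,s10),pix('wrist',240+340/5,20+316/5,98,s10);print(a,b,np.degrees(np.arctan2(*(b-a)[1::-1]))-90, np.linalg.norm(a-b))
# knob in tool
c=calibration('wrist');M=c['mount']
for u,v in((281.5,298),(282,374),(281,187)):
    d=M[:3,:3]@np.array([(u-c['cx'])/c['fx'],-(v-c['cy'])/c['fy'],-1]);o=M[:3,3]
    print('tool',o+d*(-25.3-o[1])/d[1])
E
```

```text
[563.51  24.63  62.31] [-0.27  0.13  0.03 -0.74  0.15  0.15  0.73 -0.09]
60 [563.3   24.99  60.  ] [563.71  24.63  92.  ]
64 [563.63  24.74  64.  ] [564.09  24.34  96.  ]
66 [563.8   24.61  66.  ] [564.27  24.2   98.  ]
68 [563.97  24.48  68.  ] [564.46  24.05 100.  ]
70 [564.14  24.35  70.  ] [564.65  23.91 102.  ]
disc [562.59  25.08  60.  ] ctrl ctr
[566.47  14.59  98.  ] [572.37  29.98  98.  ] -20.98211265726168 16.480865819764364
tool [ -1.96 -25.3   -0.23]
tool [ 33.95 -25.3   -0.  ]
tool [-46.15 -25.3   -0.42]
```

```bash
python3 -c "
from h import *
plan((565,24.1,146),-21,6,-1)"
```

```text
from [652.2 -17.4 189. ] -19.86 F [-0.   1.1 -1.8] t 16.8 step 17.6 -0.189539725064004
-1.6 0.7 0.2 0 0.2 0 -1; -1.6 0.7 0.2 0 0.2 0 -1; -1.6 0.7 0.1 0 0.2 0 -1; -1.6 0.7 0.1 0 0.2 0 -1; -1.6 0.7 0.1 0 0.2 0 -1; -1.6 0.7 0.1 0 0.2 0 -1
```

Request:
step_arm --series "-1.6 0 0.2 0 0.2 0 -1; -1.6 0 0.2 0 0.2 0 -1; -1.6 0 0.2 0 0.2 0 -1; -1.6 0.7 0.1 0 0.2 0 -1; -1.6 1.5 0.1 0 0.2 0 -1; -1.6 1.5 0.1 0 0.2 0 -1; 0 0.6 0 0 0 0 -1; 0 0 0 0 0 0 -1; 0 0 0 0 0 0 -1; 0 0 0 0 0 0 -1"

```text
t: 17.8
eef_pos: [566.5, 26.3, 147.3]
eef_rot: [-1.57, -0.001, -0.366]
contact_force: [-0.6, -0.1, -1.4]
width: 0.263
```

```bash
python3 - <<'E'
from h import *
s=state();print(s['eef_pos'],np.degrees(s['eef_rot']),s['contact_force'])
snap('side','s11.png',(120,260,180,300),5)
snap('wrist','w11.png')
s=state();print(s['eef_pos'],np.degrees(s['eef_rot']))
E
```

```text
[566.48464999  26.25905608 147.32372014] [-8.99577950e+01 -6.28561064e-02 -2.09773263e+01] [-0.64692382 -0.07429148 -1.37513405]
[566.12728989  26.6169507  147.20480086] [-8.99654281e+01 -4.52480582e-02 -2.09392875e+01]
```

View pics/s11.png

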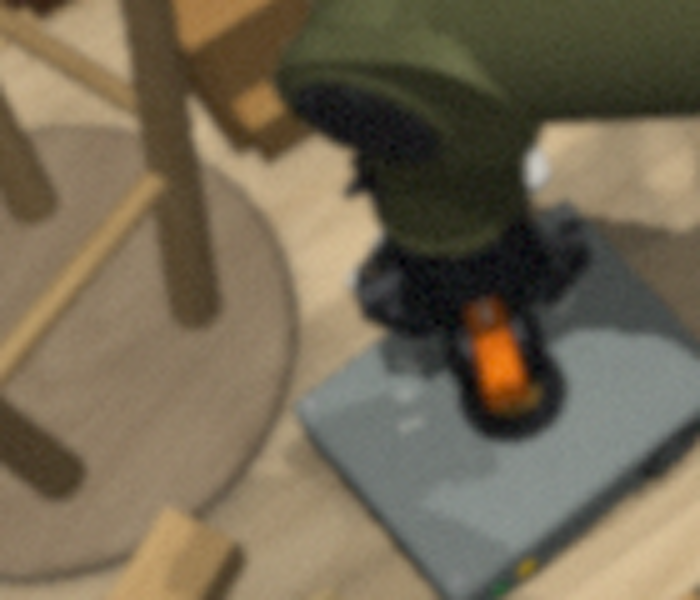

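View pics/w11.png

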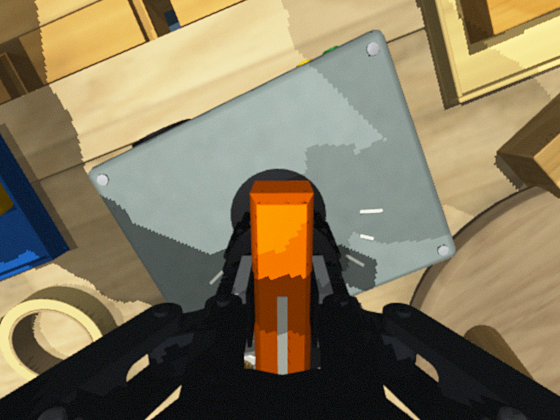

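```bash
python3 - <<'E'
import cv2
im=cv2.imread('pics/w11.png');cv2.imwrite('pics/w11d.png',cv2.resize(im[155:255,215:345],None,fx=6,fy=6,interpolation=cv2.INTER_CUBIC))
E
```

```text
(no output)
```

View pics/w11d.png

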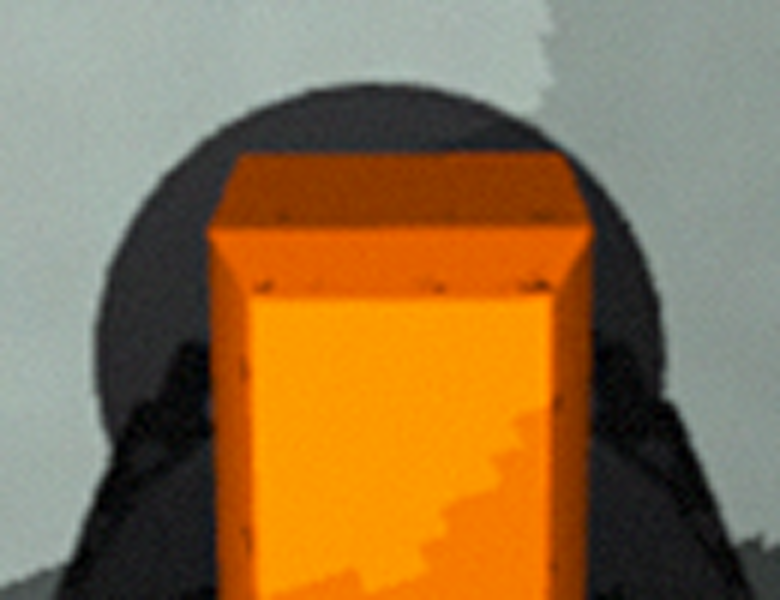

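```bash
python3 - <<'E'
from h import *
from scipy.optimize import least_squares
np.set_printoptions(precision=2,suppress=True)
c=calibration('wrist');M=c['mount'];o=M[:3,3]
def tool(u,v,y):
    d=M[:3,:3]@np.array([(u-c['cx'])/c['fx'],-(v-c['cy'])/c['fy'],-1]);return (o+d*(y-o[1])/d[1])[[0,2]]
A=[(240+x/5,20+y/5) for x,y in((43,286),(497,290),(270,45),(272,527),(130,110),(425,125))][:4]
B=[(215+x/6,155+y/6) for x,y in((96,355),(664,350),(382,84),(107,440),(600,185))]
for zd in(60,61,62):
  P=[tool(*q,188.8-zd) for q in A];Q=[tool(*q,147.25-zd) for q in B]
  g=lambda p:[np.hypot(*(x-p[:2]))-p[2] for x in P]
  r=least_squares(g,[-80,0,40])
  h=lambda p:[np.hypot(*(x-p[:2]))-r.x[2] for x in Q]
  q=least_squares(h,[0,0]);print(zd,r.x,r.fun,q.x,q.fun)
E
```

```text
60 [-96.91   8.98  33.97] [ 0.17  0.17 -0.17 -0.16] [-1.3  -2.59] [-0.26 -0.23  0.07 -0.02 -0.07]
61 [-96.81   8.95  33.84] [ 0.16  0.17 -0.17 -0.16] [-1.58 -2.57] [-0.28 -0.26  0.07 -0.04 -0.08]
62 [-96.72   8.91  33.72] [ 0.16  0.17 -0.17 -0.16] [-1.85 -2.56] [-0.29 -0.29  0.08 -0.07 -0.09]
```

Request:
step_arm --series "-0.01 0.3 -0.24 0 0 0 -1; 0 0.2 0 0 0 0 -1; 0 0.2 0 0 0 0 -1; 0 0.2 0 0 0 0 -1; 0 0.2 0 0 0 0 -1; 0 0 0 0 0 0 -1; 0 0 0 0 0 0 -1"

```text
t: 18.6
eef_pos: [564.4, 24.7, 135.8]
eef_rot: [-1.571, 0.0, -0.365]
contact_force: [0.3, -0.1, -1.1]
width: 0.259
```

Request:
step_arm --series "0 0.2 0 0 0 0 -1; 0 0.2 0 0 0 0 -1; 0 0.2 0 0 0 0 -1; 0 0.1 0 0 0 0 -1; 0 0 0 0 0 0 -1"

```text
t: 19.1
eef_pos: [563.3, 24.9, 128.4]
eef_rot: [-1.571, 0.002, -0.364]
contact_force: [-3.8, 1.3, -1.7]
width: 0.262
```

Request:
step_arm --series "-0.04 0.1 0 0 0 0 -1; 0 0.2 0 0 0 0 -1; 0 0.2 0 0 0 0 -1; 0 0 0 0 0 0 -1"

```text
t: 19.5
eef_pos: [563.2, 24.8, 123.1]
eef_rot: [-1.571, 0.002, -0.365]
contact_force: [-5.0, 1.0, -1.6]
width: 0.265
```

Request:
step_arm --series "-0.06 0.1 0 0 0 0 -1; 0 0.2 0 0 0 0 -1; 0 0.2 0 0 0 0 -1; 0 0 0 0 0 0 -1"

```text
t: 19.9
eef_pos: [563.2, 24.9, 118.4]
eef_rot: [-1.571, 0.001, -0.365]
contact_force: [-5.5, 1.3, -2.6]
width: 0.263
```

Request:
step_arm --series "-0.08 0.2 0 0 0 0 -1; 0 0.2 0 0 0 0 -1; 0 0.2 0 0 0 0 -1; 0 0.2 0 0 0 0 -1; 0 0 0 0 0 0 -1" --newtons 90

```text
t: 20.4
eef_pos: [562.9, 25.1, 110.5]
eef_rot: [-1.571, -0.0, -0.365]
contact_force: [-3.1, 0.4, -3.9]
width: 0.266
```

Request:
step_arm --series "0 0.1 0 0 0 0 -1; 0 0.1 0 0 0 0 -1; 0 0.1 0 0 0 0 -1; 0 0 0 0 0 0 -1"

```text
t: 20.8
eef_pos: [562.7, 25.1, 107.3]
eef_rot: [-1.571, 0.0, -0.365]
contact_force: [-1.5, 0.5, -5.2]
width: 0.256
```

Request:
step_arm --series "0 0.15 0 0 0 0 -1; 0 0.15 0 0 0 0 -1; 0 0 0 0 0 0 -1"

```text
t: 21.1
eef_pos: [562.7, 24.9, 104.3]
eef_rot: [-1.571, 0.0, -0.365]
contact_force: [-2.1, -0.2, -6.2]
width: 0.259
```

```bash
python3 - <<'E'
from h import *
s=state();print(s['eef_pos'],s['contact_force'],s['ft_torque'])
snap('side','s12.png',(120,260,180,300),5)
snap('wrist','w12.png')
E
```

```text
[562.73868294  24.90617187 104.29580054] [-2.06999315 -0.19294315 -6.22747217] [-0.17534409  0.38308026  0.09506099]
```

View pics/w12.png

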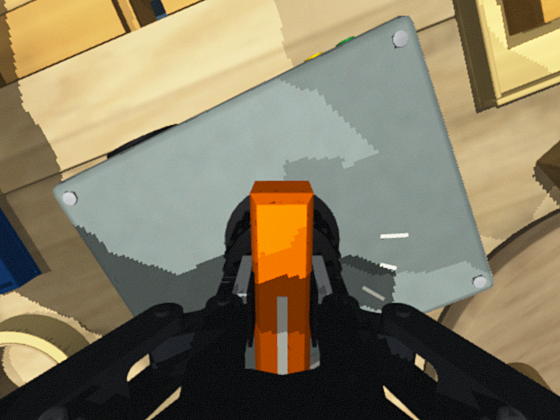

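View pics/s12.png

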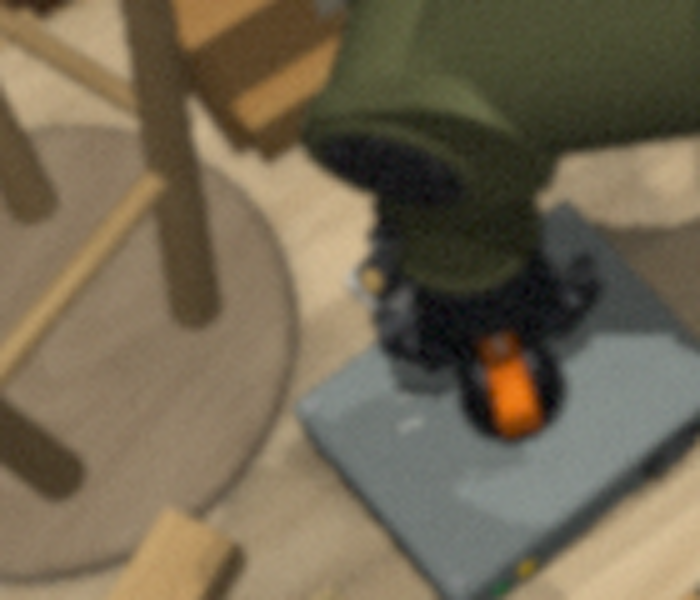

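Request:
step_arm --series "0 0.1 0 0 0 0 -1; 0 0.1 0 0 0 0 -1; 0 0 0 0 0 0 -1"

```text
t: 21.5
eef_pos: [562.9, 25.4, 103.0]
eef_rot: [-1.571, -0.0, -0.365]
contact_force: [-3.3, -1.6, -2.0]
width: 0.261
```

Request:
step_arm --series "0 0.1 0 0 0 0 -1; 0 0.1 0 0 0 0 -1; 0 0 0 0 0 0 -1"

```text
t: 21.8
eef_pos: [563.0, 25.5, 102.6]
eef_rot: [-1.571, -0.002, -0.365]
contact_force: [-8.3, -2.2, 14.5]
width: 0.256
```

Request:
step_arm --series "0 0.1 0 0 0 0 -1; 0 0 0 0 0 0 -1; 0 0 0 0 0 0 -0.2; 0 0 0 0 0 0 0; 0 0 0 0 0 0 0; 0 -0.5 0 0 0 0 0; 0 -1 0 0 0 0 0; 0 -2 0 0 0 0 0; 0 -3 0 0 0 0 0; -2 -2 0 0 0 0 0; -3 -1 0 0 0 0 0; -3 0 0 0 0 0 0; 0 0 0 0 0 0 0"

```text
t: 23.1
eef_pos: [485.1, 55.6, 196.2]
eef_rot: [-1.572, -0.001, -0.361]
contact_force: [0.6, 0.5, -0.1]
width: 0.499
```

```bash
python3 - <<'E'
from h import *
s=state();np.save('w13.npy',np.r_[s['eef_pos'],s['eef_rot']]);print(s['eef_pos'],s['contact_force'])
snap('side','s13.png',(120,260,180,300),5)
snap('wrist','w13.png')
E
```

```text
[485.13681496  55.60338248 196.18150794] [ 0.61045055  0.48640754 -0.13709934]
```

View pics/w13.png

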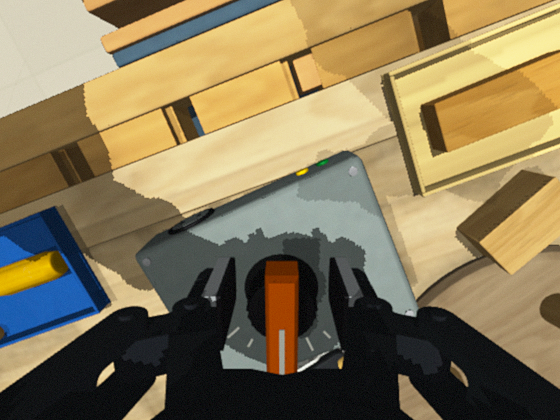

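View pics/s13.png

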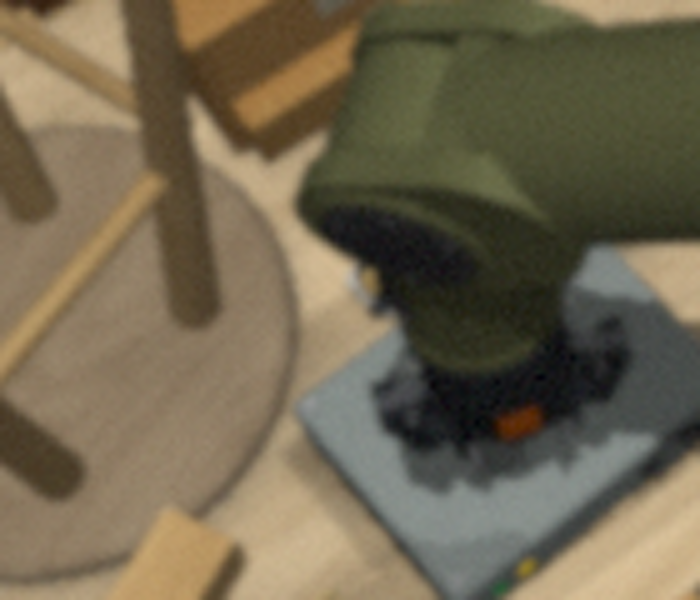

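Request:
step_arm --series "3 -0.5 0 0 0 0 0; 4 0 0 0 0 0 0; 4 0 0 0 0 0 0; 4 0 0 0 0 0 0; 3 0 0 0 0 0 0; 0 0 0 0 0 0 0; 0 0 0 0 0 0 0"

```text
t: 23.9
eef_pos: [656.6, -10.7, 198.8]
eef_rot: [-1.57, 0.002, -0.366]
contact_force: [-0.2, 0.6, -0.3]
width: 0.5
```

```bash
python3 - <<'E'
from h import *
s=state();np.save('w14.npy',np.r_[s['eef_pos'],s['eef_rot']]);print(s['eef_pos'],s['contact_force'])
snap('wrist','w14.png')
im=cv2.imread('pics/w14.png');cv2.imwrite('pics/w14c.png',cv2.resize(im[20:220,180:380],None,fx=3,fy=3,interpolation=cv2.INTER_CUBIC))
for z in (62.3,64.5,76):
    print(z,[proj('wrist',(563.5+np.cos(-.366)*x,24.7+np.sin(-.366)*x,z+h),s).round(1) for x,h in((-45,66),(0,66),(46,66))])
E
```

```text
[656.58368319 -10.70724635 198.83054041] [-0.17077439  0.62826353 -0.26485986]
62.3 [array([281.6, -25.2]), array([281.6,  63.9]), array([281.6, 144. ])]
64.5 [array([281.6, -26.8]), array([281.6,  63.3]), array([281.6, 144.3])]
76 [array([281.6, -36.1]), array([281.6,  60.1]), array([281.6, 145.9])]
```

View pics/w14c.png

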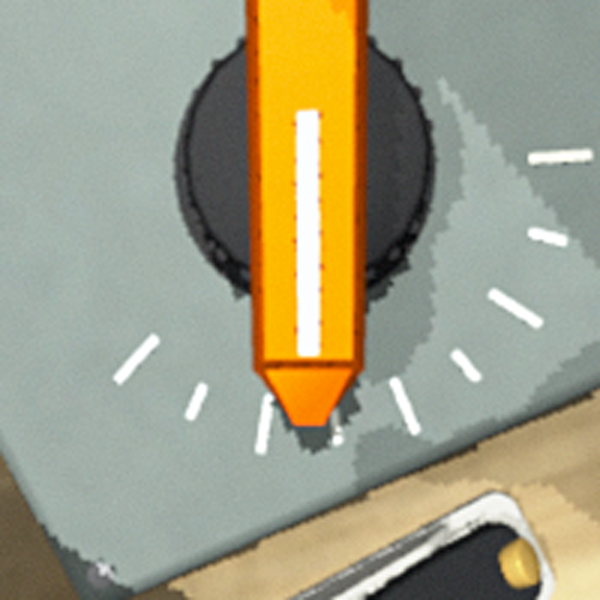

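```bash
python3 - <<'E'
from h import *
L=lambda f:(lambda w:dict(eef_pos=w[:3],eef_rot=w[3:]))(np.load(f))
s8,s14=L('w8.npy'),L('w14.npy')
print(np.linalg.norm(pix('wrist',281.25,216.75,66,s8)-pix('wrist',279,274.25,66,s8)))
for z in(60,62,64,66,70,76):
    a,b=pix('wrist',282.3,20+110/3,z+66,s14),pix('wrist',283,20+356/3,z+66,s14);print(z,np.linalg.norm(a-b),a,b)
im=cv2.imread('pics/w14.png');print(im.shape)
E
```

```text
46.431885581803144
60 47.12640455719443 [559.69165114  26.59708018 126.        ] [603.86840881  10.1863493  126.        ]
62 46.68888754651599 [559.98171647  26.48210964 128.        ] [603.74834137  10.22373441 128.        ]
64 46.251370535837445 [560.2717818   26.36713911 130.        ] [603.62827393  10.26111952 130.        ]
66 45.813853525159 [560.56184713  26.25216857 132.        ] [603.50820649  10.29850464 132.        ]
70 44.93881950380212 [561.1419778  26.0222275 136.       ] [603.26807161  10.37327486 136.        ]
76 43.6262684717668 [562.01217379  25.6773159  142.        ] [602.90786928  10.4854302  142.        ]
(420, 560, 3)
```

```bash
python3 -c "
from h import *
snap('side','s15.png')"
```

```text
(no output)
```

View pics/s15.png

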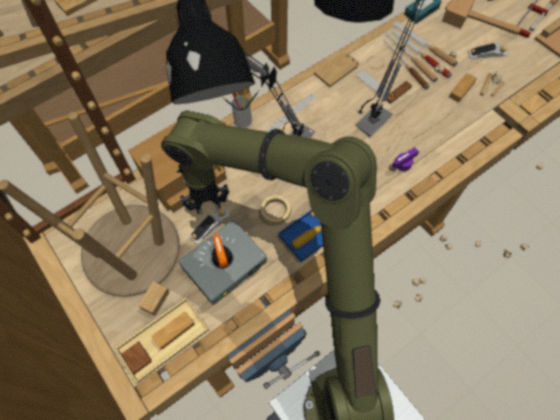

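The side view shows the knob on the shaft at (222,255), the offcut in the plywood tray at (173,330) and the screwdriver in the blue tray at (303,238). The gripper is clear of everything, so I'm handing the job in.

```bash
python3 -c "
from rig import *
print(close_job())"
```

```text
the job is handed in; nothing more can be done
None
```

The job is handed in, at about 24 s of the 72 s allowed; no verdict was reported. The offcut is in the plywood tray, the screwdriver is in the blue tray, and the orange-and-black knob is on the D-shaft and released.

- **Offcut and screwdriver:** both were seen lying flat in their trays after release.
- **Alignment:** the shaft's flat faces about −21° and the knob went on at about −21°, well within 0.35 rad.
- **Pushing home:** sideways force stayed at about 8 N or less. No reading caught the 10–15 N snap itself. I infer it from a downward pull of about 6 N, followed by a firm stop with the knob's underside at about 62 mm. The camera fit had put the collar at 62.3 mm.
- **After letting go:** the length of the white line in the wrist picture puts the knob about 63 mm up. It would be about 76 mm if it had stopped at the balls.
- **Sideways position:** the wrist-camera estimate of the knob's axis differs from the fitted shaft position by about 2 mm. The bore allows only 1.2 mm, so I put this down to camera calibration and pose noise.
- **Bystanders:** none looked moved in the later pictures, though I did not measure them. In the last side view the arm hid the sanding block.

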